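# Lay the coffee tray from the draining board

## Task

Lay the coffee tray with the washed things from the draining board: stand the blue-banded cup in the middle of its saucer, the blue-banded milk jug in the middle of the round cork mat, the honey jar in the middle of the pale-green glass dish and the coffee pot in the middle of the square tile. Set each down upright and gently, without letting it drop, and leave the brown-banded cup and jug, which belong to another set, standing where they are.

Things in the scene. Friction and masses are not known exactly. Their poses are not given: they have to be found in the camera images.
- blue_cup: Coffee cup of the blue-banded service: cream stoneware, straight round wall, blue rim, bands and handle; cream inside. Outside diameter 62 mm from 22 mm above its foot up to the rim, height 60 mm, foot 44 mm across, wall 3 mm, about 0.16 kg. Origin: centre of the underside, z up; the handle stands out along -x, to 57 mm from the axis.
- blue_jug: Milk jug of the same service: cream stoneware cylinder with blue rim, bands and handle, open, cream inside. Outside diameter 57 mm, height 85 mm, foot 52 mm across, about 0.22 kg. Origin: centre of the underside, z up; handle along -x to 60 mm from the axis, pouring lip along +x to 44 mm.
- coffee_pot: Small coffee pot of the same service: cream cylinder 62 mm across (65 mm round the lid's edge, 87 to 91 mm up) with blue bands, a closed fixed domed lid and a blue lid knob whose top is 116 mm up; about 0.34 kg. Plain wall between 23 and 87 mm up. Origin: centre of the underside, z up; blue handle along -x to 66 mm from the axis, spout along +x to 60 mm, its tip 88 mm up.
- honey_jar: Honey jar: round amber jar 52 mm across and 55 mm tall with a white label band, under a brass screw lid 47 mm across; 73 mm tall overall, about 0.26 kg. Origin: centre of the underside, z up; no handle.
- saucer: Saucer with blue rim, 117 mm across, 14 mm high at the rim; its flat well, ringed in blue, is 80 mm across and 5 mm above the origin. Origin: centre of the underside, z up. Like the mat, the dish and the tile it stands fixed on the serving tray; which corner of the tray each takes varies, and tray and draining board change sides from start to start.
- cork_mat: Round cork mat, 96 mm across, 6 mm thick, flat. Origin: centre of the underside, z up; the top is 6 mm above it. It lies on the tray: dark wood, 300 x 360 mm, floor 6 mm above the counter, rim 22 mm high, a brass grip up to 49 mm high at each end (left and right).
- glass_dish: Small round pale-green glass dish on the tray, 94 mm across at the rim, 14 mm high; flat inner floor about 82 mm across and 5 mm above the origin. Origin: centre of the underside, z up. The four places' centres are at least 125 mm apart and 70 mm from the tray's rim; a loose teaspoon lies in the tray's middle.
- tile: Square white ceramic trivet tile with a blue border and blue diamond, on the tray: 100 x 100 mm, 10 mm thick, flat. Origin: centre of the underside, z up; the top is 10 mm above it.
- brown_cup: Cup of another set, which stays where it is: same shape, size and axes as the blue-banded cup, but sand-coloured with dark brown rim, bands and handle. All six loose things listed stand on the draining board: grooved light wood, 300 x 360 mm, top 18 mm above the counter, handles pointing roughly to the robot, centres at least 105 mm apart.
- brown_jug: Jug of another set, which stays where it is: same shape, size and axes as the blue-banded milk jug, but sand-coloured with dark brown rim, bands and handle.

How it is judged:
By the outcome, as a careful person would: the job done as asked, in the order asked, and still so for the second after the job is handed in, with the robot touching nothing.
It also fails if it takes over 120 s, if anything falls off the work surface, if the arm or the gripper's body presses on something with over 40 N, if the wrist force passes 120 N, or if a joint passes its speed limit or range.

## Robot

A 7-joint arm with a two-finger parallel gripper is mounted at the origin on the work surface. World frame = base frame: x ahead of the robot, y to its left, z up, the work surface at z = 0. Lengths are in m, angles in rad, forces in N, time in s.
With the tool pointing down it reaches from about 0.4 to 0.875 m from the base axis. Payload 6.5 kg.
Tool frame: the origin (TCP) lies at the very end of the fingers, on their centre line; the grasp point (between the pads) lies 19 mm behind it; x points along the fingers, y is the direction in which the jaws open and shut, and the axes are right-handed (so a half turn about x gives the same grasp; the last joint's range is limited). The gripper opens to 85 mm and grips with 20 to 120 N. Pads are 22 mm wide; open, the fingers measure 114 mm over their backs; the gripper's body (76 mm by 85 mm) begins 54 mm behind the grasp point. The pads swing forward as they close: fully open they stand 13 mm farther back than shut.
Start: joints at [-1.22, 0.536, -0.004, 1.538, 0.003, 1.067, -0.071], TCP at [0.263, 0.594, 0.195] pointing down, gripper open.
Joint ranges: [-2.7, 2.7], [-0.37, 2.16], [-1.27, 1.26], [0.24, 2.4], [-1.31, 4.45], [0.19, 1.91], [-2.76, 2.76]. Speed limits (rad/s): [2.39, 2.39, 3.14, 3.14, 3.14, 3.14, 3.14].

## Interface

Orientations are given as a unit quaternion [w, x, y, z].
In Python, from bench import ctrl, viewer gives the robot as it stands. The module is installed in compiled form; this text tells all that it offers. Calls block until the motion is done:
- ctrl.move_to(position, orientation): joint-space move of the TCP to a pose.
- ctrl.move_l(position, rotation=None, v=0.15): straight line of the TCP; rotation=None keeps the orientation; v is the mean speed in m/s.
- ctrl.movej(angles): joint-space move.
- ctrl.open_gripper() and ctrl.gripper_close(): open the fingers fully, or close them until they stop; the grip force is fixed at half the most.
- ctrl.sleep(seconds).
- ctrl.solve_ik(position, orientation): joint angles nearest the present ones, or None.
- ctrl.observe(): the state.
- viewer.grab_frame(name): name is "scene" or "top" or "wrist"; returns a dict with "img" (400x640x3 uint8, red, green, blue), "vfov" (degrees; the focal length in pixels is half the picture's height over the tangent of half this angle, whatever the lens; pixels are square), "cx", "cy" (the principal point, pixels), "k1" (the pictures are not rectified: a ray, as slopes to the right and down, at radius r is drawn at 1 + k1 r^2 times it, then the intrinsics apply), "rvec" (rotation vector, rad) and "tvec" (3), from world to camera coordinates, as OpenCV has them. Camera axes: x right, y down, z forward; pixel columns grow to the right and rows downward; lengths in m; the calibration is good to about 2 mm. A picture is of the moment at which its call begins. There is no depth.
A pose or a line that the arm cannot do raises ctrl.MotionError and nothing moves.
- ctrl.close_job(): hands the job in, once; it reports no verdict.
The state is a dict: "t": time; "joint_pos": joint angles; "dq": joint speeds; "joint_efforts": joint torques, N m; "position": TCP position; "tool_rot": TCP orientation; "force": force on the tool from outside, world axes, zero at the start; "ft_torque": the same for the moment, N m; "width": finger opening in m.
Only numpy, scipy, OpenCV 4.12 (cv2) and the standard library are available. Lean on these libraries where they do the work, as an engineer would, in place of code of your own. Each camera call takes 0.05 s, during which the arm holds its last target. There are 200 camera calls.

## Working session

There is one attempt and no reset: what is moved stays moved. The work goes in short steps, each a Python script; the robot and the scene stay as the last script left them, time stands still between calls to the robot, and variables do not carry over. Pictures are saved under pics/ and viewed, about 12 in all and at most 16, crops included, and the job is handed in when it is done.

```bash
mkdir -p pics; python3 - <<'E'
from bench import ctrl, viewer
import cv2
o=ctrl.observe();print(o)
for n in("scene","top","wrist"):
    f=viewer.grab_frame(n);cv2.imwrite(f"pics/{n}0.png",f["img"][...,::-1]);print(n,{k:v for k,v in f.items() if k!="img"})
E
```

```text
{'t': 0.0, 'joint_pos': array([-1.22022076,  0.53720085, -0.00442292,  1.53889711,  0.0025853 ,
        1.06728764, -0.0712071 ]), 'dq': array([-0.00016978,  0.00081826, -0.00035687,  0.00155963,  0.00031585,
        0.00080606, -0.0007271 ]), 'joint_efforts': array([-3.96149671e-04, -5.83419049e+01,  1.04837034e+00, -2.59108257e+01,
        1.22390245e-02,  9.50190966e-03,  5.13457991e-06]), 'position': array([0.26286814, 0.59369708, 0.19408147]), 'tool_rot': array([ 0.69172521,  0.14564698,  0.69189879, -0.14689876]), 'force': array([-0.08741573, -0.06325763, -0.66399611]), 'ft_torque': array([-0.03208361,  0.01820792, -0.00716183]), 'width': 0.08550306965255361}
scene {'vfov': 49.4519503736951, 'cx': 323.13127098471466, 'cy': 201.784402470714, 'k1': -0.03494706552255485, 'rvec': array([ 1.0889563 ,  2.31906368, -1.11161798]), 'tvec': array([ 0.32607386, -0.19805578,  1.47345392])}
top {'vfov': 47.4579477583636, 'cx': 322.3545884077489, 'cy': 197.19552685252623, 'k1': -0.1066543086389424, 'rvec': array([ 2.12508845, -2.14345695,  0.21411934]), 'tvec': array([-0.01840544,  0.53103556,  1.01084121])}
wrist {'vfov': 60.36828846442719, 'cx': 318.740186532084, 'cy': 197.00559473757897, 'k1': 0.021284391799772994, 'rvec': array([-2.40631005, -1.56828605, -0.24299475]), 'tvec': array([-0.65095901, -0.04088208,  0.37944647])}
```

View pics/top0.png

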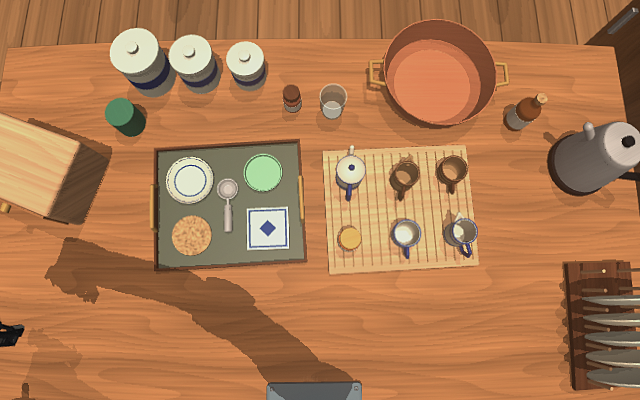

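View pics/scene0.png

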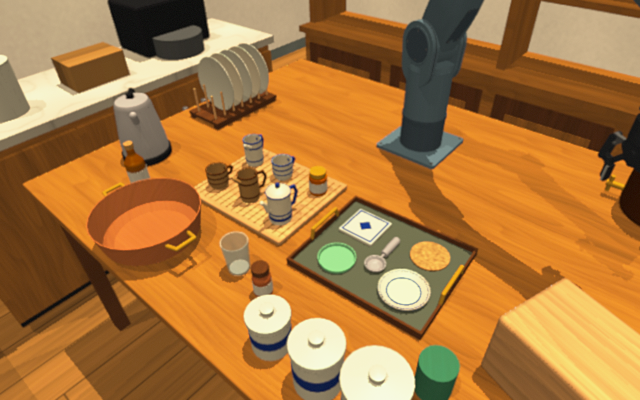

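```bash
cat >h.py <<'E'
from bench import ctrl, viewer
import numpy as np, cv2
from scipy.spatial.transform import Rotation as R
def K(f):
    fl=200/np.tan(np.radians(f["vfov"])/2); return np.array([[fl,0,f["cx"]],[0,fl,f["cy"]],[0,0,1]]),np.array([f["k1"],0,0,0,0.])
def cast(f,uv,z):
    k,d=K(f); p=cv2.undistortPoints(np.array(uv,float).reshape(-1,1,2),k,d)[:,0]
    Rm=cv2.Rodrigues(f["rvec"])[0]; c=-Rm.T@f["tvec"]; w=np.c_[p,np.ones(len(p))]@Rm
    return c+w*((z-c[2])/w[:,2])[:,None]
def proj(f,P):
    k,d=K(f); return cv2.projectPoints(np.array(P,float).reshape(-1,1,3),f["rvec"],f["tvec"],k,d)[0][:,0]
def cam(f): return -cv2.Rodrigues(f["rvec"])[0].T@f["tvec"]
def down(yaw):
    # tool x down; tool y at angle yaw in the horizontal plane
    y=np.array([np.cos(yaw),np.sin(yaw),0]);x=np.array([0,0,-1.]);M=np.c_[x,y,np.cross(x,y)]
    q=R.from_matrix(M).as_quat(); return q[[3,0,1,2]]
def fitc(P):
    P=np.asarray(P)[:,:2];A=np.c_[2*P,np.ones(len(P))];s=np.linalg.lstsq(A,(P**2).sum(1),rcond=None)[0]
    return s[:2],np.sqrt(s[2]+s[:2]@s[:2])
E
python3 - <<'E'
from h import *
o=ctrl.observe(); f=viewer.grab_frame("wrist")
q=o["tool_rot"];M=R.from_quat(q[[1,2,3,0]]).as_matrix();print(M)
print("cam in tool",M.T@(cam(f)-o["position"]), M.T@cv2.Rodrigues(f["rvec"])[0].T)
f=viewer.grab_frame("top");print(cam(f))
n=dict(saucer=(190,180,.02),dish=(263,173,.02),mat=(191,235,.012),tile=(267.5,228.5,.016),pot=(350.5,171,.13),bc=(404,175,.1),br=(452,170,.08),honey=(349,237,.091),b1=(405,233,.078),b2=(462,231,.1))
for k,(u,v,z) in n.items(): print(k,cast(f,[(u,v)],z)[0].round(3))
big=cv2.resize(f["img"][135:275,315:485,::-1],None,fx=4.5,fy=4.2,interpolation=cv2.INTER_CUBIC);cv2.imwrite("pics/b1.png",big)
y=-.19
for p,yaw in [((.6,y,.42),1.57),((.6,.2,.42),1.57),((.6,y,.42),-1.57),((.6,.2,.42),-1.57)]: print(ctrl.solve_ik(p,down(yaw)))
E
```

```text
[[-4.19787992e-04  4.04792164e-01  9.14408622e-01]
 [-1.22542612e-03  9.14407807e-01 -4.04792367e-01]
 [-9.99999161e-01 -1.29046718e-03  1.12185473e-04]]
cam in tool [-0.17907133  0.00158969 -0.07711713] [[-5.42047598e-04 -3.03945623e-01  9.52689228e-01]
 [ 9.99999362e-01  7.78960841e-04  8.17484829e-04]
 [-9.90578537e-04  9.52689063e-01  3.03945007e-01]]
[ 0.33930108 -0.00298619  1.0904143 ]
saucer [0.581 0.296 0.02 ]
dish [0.597 0.119 0.02 ]
mat [0.448 0.291 0.012]
tile [0.462 0.107 0.016]
pot [ 0.573 -0.083  0.13 ]
bc [ 0.571 -0.206  0.1  ]
br [ 0.587 -0.323  0.08 ]
honey [ 0.433 -0.08   0.091]
b1 [ 0.442 -0.207  0.078]
b2 [ 0.443 -0.331  0.1  ]
[-0.29050431  0.44964685  0.82568729  1.29577251 -0.32542974  1.5317245
  2.06606088]
[-0.49709139  0.37619477  0.15516959  1.25933573 -0.05691321  1.51027204
  1.22082921]
[-0.34291655  0.47795125  0.92809473  1.29874964 -0.37720468  1.54384181
 -1.03200339]
[-0.85588787  0.43317354  0.7202134   1.28318315 -0.28080385  1.52569181
 -1.7403399 ]
```

```bash
python3 - <<'E'
from h import *
ctrl.move_l([.263,.594,.40])
ctrl.movej([0,.4,0,1.3,0,1.47,1.57]); print(ctrl.observe()["position"])
for p,n in (((.48,-.20,.36),"wb"),((.5,.2,.36),"wt")):
    ctrl.move_to(p,down(np.pi/2)); print(ctrl.observe()["joint_pos"].round(2))
    f=viewer.grab_frame("wrist"); np.save(f"{n}.npy",f,allow_pickle=True); cv2.imwrite(f"pics/{n}.png",f["img"][...,::-1])
print(ctrl.observe()["t"])
E
```

```text
[ 0.628314   -0.04362244  0.38392897]
[ 0.25  0.17  0.06  1.66 -0.01  1.31  1.89]
[-0.27  0.22 -0.24  1.6   0.05  1.33  1.06]
6.8333
```

View pics/wb.png

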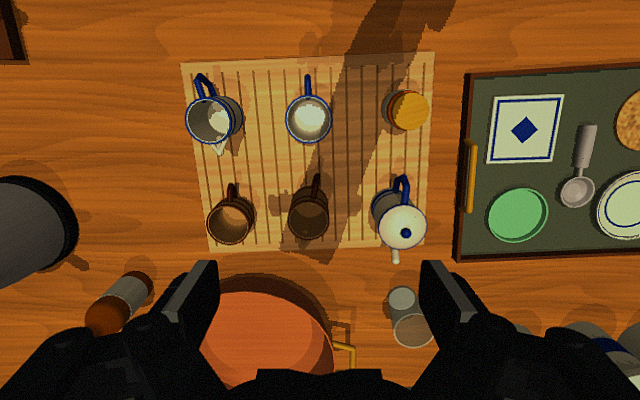

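View pics/wt.png

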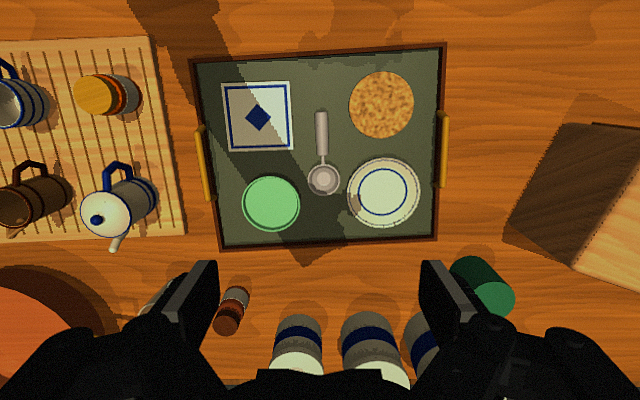

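```bash
cat >det.py <<'E'
from h import *
from scipy.optimize import least_squares
def blob(f,m,uv,rad):
    g=np.zeros(m.shape,np.uint8);cv2.circle(g,tuple(int(round(a)) for a in uv),rad,1,-1)
    n,l,s,c=cv2.connectedComponentsWithStats((m.astype(np.uint8)&g),connectivity=8)
    if n<2: return None
    return (l==1+np.argmax(s[1:,4]))
def hull(b): return cv2.convexHull(cv2.findContours(b.astype(np.uint8),cv2.RETR_EXTERNAL,cv2.CHAIN_APPROX_NONE)[0][0])[:,0].astype(float)
def circ(f,b,z):  # disc outline as circle on plane z
    return fitc(cast(f,hull(b),z))
def ring(f,m,c0,z,r,half):  # robust fixed radius fit of ring pixels cast on plane z
    v,u=np.nonzero(m); P=cast(f,np.c_[u,v],z)[:,:2]; c=np.array(c0,float)
    for w in (.012,.007,.004):
        d=np.hypot(*(P-c).T); Q=P[abs(d-r)<w]
        c=least_squares(lambda c:np.hypot(*(Q-c).T)-r,c,loss="soft_l1",f_scale=half).x
    return c,len(Q)
def masks(f):
    im=cv2.GaussianBlur(f["img"],(3,3),0); h=cv2.cvtColor(im,cv2.COLOR_RGB2HSV).astype(int);r,g,b=[im[...,i].astype(int) for i in range(3)]
    return dict(blue=(b>r+12)&(b>g+4),green=(g>r+25)&(g>b+10),orange=(h[...,0]<28)&(h[...,1]>110)&(r>120),white=(h[...,1]<75)&(r>135))
E
python3 - <<'E'
from det import *
ft=viewer.grab_frame("top");np.save("top.npy",ft,allow_pickle=True)
L=lambda n:np.load(n+".npy",allow_pickle=True).item()
A={"saucer":(.581,.296),"dish":(.597,.119),"mat":(.448,.291),"tile":(.462,.107),"pot":(.573,-.083),"honey":(.433,-.08),"cup":(.442,-.207),"jug":(.443,-.331)}
for n in("wb","wt","top"):
    f=L(n);m=masks(f);vis=f["img"][...,::-1].copy()
    def show(k,z,col="blue",rad=.0):
        p=proj(f,[(*A[k],z)])[0];return p
    def rep(k,*a): print(n,k,*[np.round(x,4) for x in a])
    px=lambda k,z:proj(f,[(*A[k],z)])[0]
    sc=np.linalg.norm(proj(f,[(.5,0,.05)])-proj(f,[(.5,.1,.05)]))/.1
    rd=lambda d:int(d*sc)
    if n!="wb":
        for k,col,z,R_ in (("dish","green",.02,.07),("mat","orange",.012,.065),("saucer","white",.02,.075)):
            b=blob(f,m[col],px(k,z),rd(R_)); rep(k,*circ(f,b,z))
        b=blob(f,m["blue"],px("tile",.016),rd(.025)); v,u=np.nonzero(b); rep("tile diamond",cast(f,[(u.mean(),v.mean())],.016)[0])
    if n!="wt":
        b=blob(f,m["orange"],px("honey",.091),rd(.03)); rep("honey",*circ(f,b,.091))
        for k,z,r in (("cup",.078,.0305),("jug",.103,.028)):
            c,N=ring(f,m["blue"],A[k],z,r,.0015);rep(k,c,N)
            t=np.linspace(0,6.28,60);[cv2.circle(vis,tuple(int(a) for a in q),0,(0,0,255),-1) for q in proj(f,np.c_[c[0]+(r)*np.cos(t),c[1]+r*np.sin(t),0*t+z])]
    if n in("wb","top","wt"):
        b=blob(f,m["blue"],px("pot",.132),rd(.016)); v,u=np.nonzero(b); rep("pot knob",cast(f,[(u.mean(),v.mean())],.13)[0],b.sum())
        b=blob(f,m["white"]|b,px("pot",.115),rd(.045)); rep("pot lid",*circ(f,b,.108))
    if n=="wb": cv2.imwrite("pics/v.png",cv2.resize(vis[60:270,170:440],None,fx=2.9,fy=2.8,interpolation=cv2.INTER_NEAREST))
E
```

```text
wb honey [ 0.4332 -0.0789] 0.0251
wb cup [ 0.4454 -0.2104] 244
wb jug [ 0.4456 -0.3344] 341
wb pot knob [ 0.5833 -0.084   0.13  ] 60
wb pot lid [ 0.5828 -0.0817] 0.0226
wt dish [0.6019 0.1227] 0.0471
wt mat [0.4503 0.2919] 0.048
wt saucer [0.5816 0.2994] 0.0355
wt tile diamond [0.4661 0.1093 0.016 ]
wt pot knob [ 0.5836 -0.0829  0.13  ] 63
wt pot lid [ 0.5831 -0.087 ] 0.0235
top dish [0.5992 0.121 ] 0.046
top mat [0.4536 0.2779] 0.0361
top saucer [0.5689 0.2895] 0.0438
top tile diamond [0.4639 0.1084 0.016 ]
top honey [ 0.4336 -0.08  ] 0.0259
top cup [ 0.4423 -0.2125] 21
top jug [ 0.4414 -0.3388] 16
top pot knob [ 0.582 -0.085  0.13 ] 16
top pot lid [ 0.5826 -0.0856] 0.0334
```

View pics/v.png

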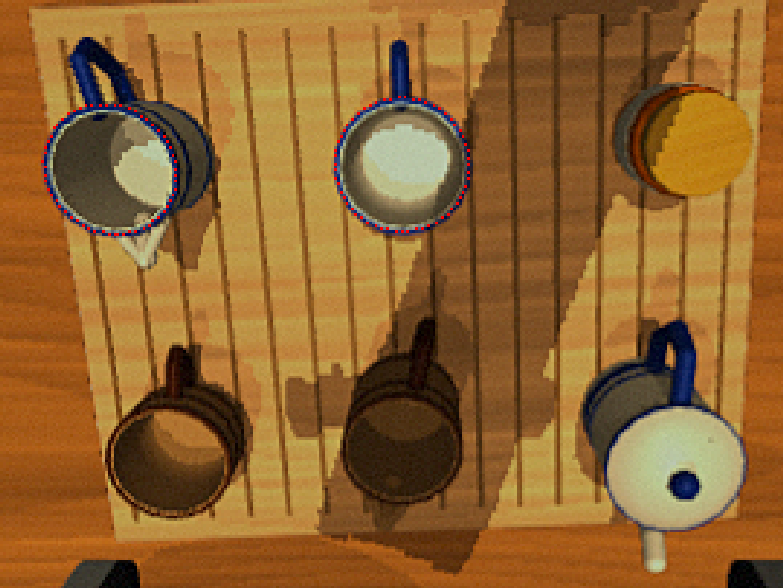

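```bash
cat >act.py <<'E'
from det import *
st=lambda:(lambda o:print("t %.1f pos %s F %s w %.4f"%(o["t"],o["position"].round(4),o["force"].round(1),o["width"])))(ctrl.observe())
H=.26
def pick(xy,yaw,h):
    q=down(yaw+np.pi/2); z=.018+h
    ctrl.move_to([*xy,H],q); ctrl.move_l([*xy,z+.07],v=.2); ctrl.move_l([*xy,z],v=.08); st()
    ctrl.gripper_close(); ctrl.sleep(.2); st()
    ctrl.move_l([*xy,z+.03],v=.06); ctrl.move_l([*xy,H],v=.2); st()
def hover(xy,yaw): ctrl.move_to([*xy,H],down(yaw+np.pi/2)); st()
def place(xy,h,top):
    z=top+h
    ctrl.move_l([*xy,z+.05],v=.2); ctrl.move_l([*xy,z+.004],v=.04); ctrl.sleep(.3)
    f0=ctrl.observe()["force"][2]; print("f0",f0)
    for i in range(20):
        ctrl.move_l([*xy,z+.0035-.0005*i],v=.02); ctrl.sleep(.08)
        d=ctrl.observe()["force"][2]-f0
        if d>1.5: break
    print("contact step",i,"dF",d); st()
    ctrl.open_gripper(); ctrl.sleep(.3); st()
    p=ctrl.observe()["position"]; ctrl.move_l([*p[:2],p[2]+.03],v=.05); ctrl.move_l([*p[:2],H],v=.2)
E
python3 - <<'E'
from act import *
L=lambda n:np.load(n+".npy",allow_pickle=True).item()
f=L("wb")
px=lambda x,y:(170+x/2.9,60+y/2.8)
def d(a,b): v=(b-a)[:2]; return np.degrees(np.arctan2(v[1],v[0]))
print("jug yaw",d(np.array([.4456,-.3344]),cast(f,[px(147,262)],.101)[0]))
print("pot yaw",d(cast(f,[px(683,485)],.13)[0],cast(f,[px(653,568)],.106)[0]))
print("cup yaw",d(cast(f,[px(400,45)],.06)[0],np.array([.4454,-.2104])))
print("honey",cast(f,[px(698,142)],.091))
for n in("wt","top"):
    f=L(n);m=masks(f)["blue"]
    for r,z in((.04,.011),(.057,.02)):print(n,r,ring(f,m,(.583,.297),z,r,.0015))
    v,u=np.nonzero(m);P=cast(f,np.c_[u,v],.012)[:,:2];dd=np.hypot(*(P-[.583,.297]).T);print(np.histogram(dd[dd<.07],14,(0,.07))[0])
    c=cv2.findContours((masks(f)["white"]).astype(np.uint8),0,1)[0]
pick((.4445,-.2105),0,.022)
E
```

```text
Traceback (most recent call last):
ValueError: operands could not be broadcast together with shapes (3,) (2,)
```

```bash
python3 - <<'E'
from act import *
L=lambda n:np.load(n+".npy",allow_pickle=True).item()
f=L("wb")
px=lambda x,y:(170+x/2.9,60+y/2.8)
def d(a,b): v=b[:2]-a[:2]; return np.degrees(np.arctan2(v[1],v[0]))
print("jug yaw",d(np.array([.4456,-.3344]),cast(f,[px(147,262)],.101)[0]))
print("pot yaw",d(cast(f,[px(683,485)],.13)[0],cast(f,[px(653,568)],.106)[0]))
print("cup yaw",d(cast(f,[px(400,45)],.06)[0],np.array([.4454,-.2104])))
print("honey",cast(f,[px(698,142)],.091))
for n in("wt","top"):
    f=L(n);m=masks(f)["blue"]
    for r,z in((.04,.011),(.057,.02)):print(n,r,ring(f,m,(.583,.297),z,r,.0015))
    v,u=np.nonzero(m);P=cast(f,np.c_[u,v],.012)[:,:2];dd=np.hypot(*(P-[.583,.297]).T);print(np.histogram(dd[dd<.07],14,(0,.07))[0])
pick((.4445,-.2105),0,.022)
E
```

```text
jug yaw 15.811514602265417
pot yaw -4.416575271114512
cup yaw 0.9208315468722306
honey [[ 0.43355313 -0.08072287  0.091     ]]
wt 0.04 (array([0.58482085, 0.30080648]), 234)
wt 0.057 (array([0.583, 0.297]), 0)
[  0   0   0   0   0   0  43 106  85   0   0   0   0   0]
top 0.04 (array([0.58417804, 0.3004584 ]), 42)
top 0.057 (array([0.583, 0.297]), 0)
[ 0  0  0  0  0  0  0 33  9  0  0  0  0  0]
t 10.4 pos [ 0.4449 -0.2107  0.0404] F [-0.3 -0.4 -0.2] w 0.0856
t 11.3 pos [ 0.4443 -0.2107  0.0399] F [0.1 0.2 0.4] w -0.0004
t 13.1 pos [ 0.4437 -0.2101  0.2588] F [ 0.2  0.2 -0.7] w -0.0002
```

```bash
python3 - <<'E'
from act import *
f=viewer.grab_frame("wrist");a=f["img"];g=viewer.grab_frame("scene")["img"]
cv2.imwrite("pics/miss.png",np.hstack([cv2.resize(a,(480,300)),cv2.resize(g[100:250,170:410],(320,200))[:200] if 0 else cv2.resize(g[110:250,180:330],(320,300))])[...,::-1])
E
```

```text
(no output)
```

View pics/miss.png

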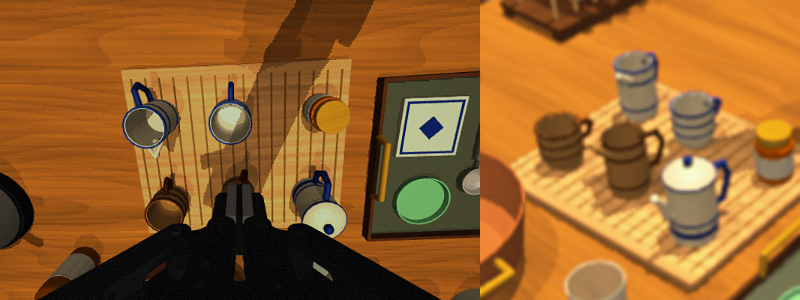

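```bash
python3 - <<'E'
from act import *
f=viewer.grab_frame("wrist");o=ctrl.observe();print(o["position"],o["width"])
M=R.from_quat(o["tool_rot"][[1,2,3,0]]).as_matrix();print("cam in tool",M.T@(cam(f)-o["position"]))
m=masks(f);print("cup",ring(f,m["blue"],(.4445,-.2105),.078,.0305,.0015),proj(f,[o["position"],(.4445,-.2105,.078)]))
g=viewer.grab_frame("scene");print(proj(g,[o["position"],(.4445,-.2105,.078),(.4445,-.2105,.018)]))
cv2.imwrite("pics/m2.png",cv2.resize(np.vstack([g["img"][40:260,170:420]]),(750,600))[...,::-1])
E
```

```text
[ 0.44382043 -0.21020678  0.25886687] -0.00026591431249811263
cam in tool [-0.17896261  0.00128603 -0.07659177]
cup (array([ 0.44488957, -0.22130145]), 410) [[316.24667152 229.99862076]
 [316.97346878 163.81746611]]
[[276.23082096 102.984832  ]
 [281.21397345 159.6178061 ]
 [282.76272525 176.24050043]]
```

View pics/m2.png

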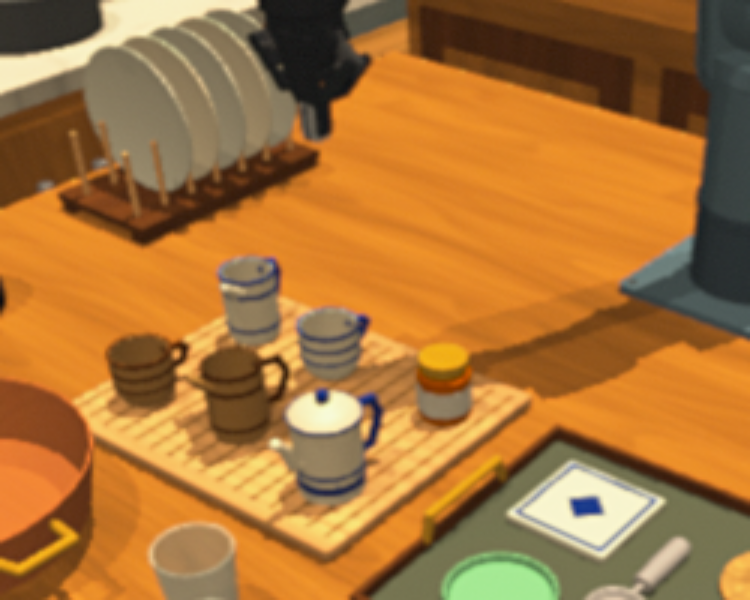

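```bash
python3 - <<'E'
from act import *
ctrl.move_to([.355,-.275,.2],down(np.pi/2)); ctrl.move_l([.355,-.275,.03],v=.15); ctrl.sleep(.3)
f0=ctrl.observe()["force"]; z=.03
while z>-.055:
    z-=.0015 
    try: ctrl.move_l([.355,-.275,z],v=.03)
    except ctrl.MotionError as e: print(e);break
    ctrl.sleep(.05); d=ctrl.observe()["force"]-f0
    if d[2]>1.5: break
print(z,d); st()
f=viewer.grab_frame("wrist");g=viewer.grab_frame("scene")
print(proj(g,[ctrl.observe()["position"],(.355,-.275,0)]))
cv2.imwrite("pics/t.png",np.hstack([cv2.resize(f["img"],(480,300)),cv2.resize(g["img"][80:230,200:360],(320,300))])[...,::-1])
ctrl.move_l([.355,-.275,.1],v=.2);ctrl.move_l([.355,-.275,.25],v=.2)
E
```

```text
0.00599999999999999 [ 1.1248882  -0.86537797  1.65640599]
t 20.2 pos [ 0.355 -0.275  0.006] F [ 0.7 -0.5  1.4] w -0.0004
[[288.10514305 159.22986171]
 [288.23772778 160.77802141]]
```

View pics/t.png

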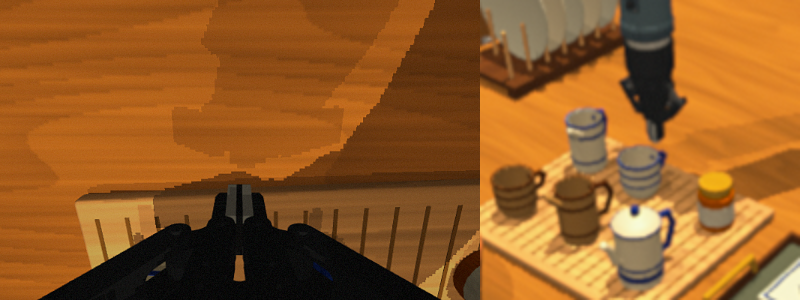

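```bash
cat >>act.py <<'E'
def F(n=6):
    a=[]
    for _ in range(n): ctrl.sleep(.02); a.append(ctrl.observe()["force"])
    return np.mean(a,0)
E
python3 - <<'E'
from act import *
print(np.std([F(1) for _ in range(20)],0))
xy=(.355,-.275)
ctrl.move_l([*xy,.012],v=.15); ctrl.sleep(.2)
f0=F(); z=.012; d=f0*0
while z>-.05:
    z-=.001
    try: ctrl.move_l([*xy,z],v=.02)
    except ctrl.MotionError as e: print(e);break
    d=F(3)-f0
    if d[2]>3: break
print(z,d); st()
ctrl.move_l([*xy,.1],v=.2);ctrl.move_l([*xy,.25],v=.2)
E
```

```text
[0.41887827 0.49207321 0.52899201]
-0.037000000000000026 [-8.1683868   1.73917134 17.31206976]
t 38.9 pos [ 0.3546 -0.2749 -0.0363] F [-7.8  2.4 17.5] w 0.0000
```

```bash
python3 - <<'E'
s=open("act.py").read()
s=s.replace("z=.018+h","z=.018+h-OFF").replace("H=.26","H=.22;OFF=.036").replace("z=top+h\n","z=top+h-OFF\n")
a=s.index("    ctrl.move_l([*xy,z+.05],v=.2)");b=s.index("    print(\"contact");s=s[:a]+'''    ctrl.move_l([*xy,z+.04],v=.3); ctrl.move_l([*xy,z+.003],v=.05); ctrl.sleep(.2)
    f0=F()[2]
    for i in range(14):
        ctrl.move_l([*xy,z+.0025-.0006*i],v=.03)
        d=F(3)[2]-f0
        if d>2: break
'''+s[b:]
s=s.replace("v=.08)","v=.1)").replace("v=.2)","v=.3)")
open("act.py","w").write(s)
E
python3 - <<'E'
from act import *
ctrl.open_gripper()
f=viewer.grab_frame("wrist");print(ring(f,masks(f)["blue"],(.445,-.221),.078,.0305,.0015))
pick((.445,-.221),0,.022)
f=viewer.grab_frame("wrist");g=viewer.grab_frame("scene")
cv2.imwrite("pics/c.png",np.hstack([cv2.resize(f["img"],(480,300)),cv2.resize(g["img"][80:230,200:360],(320,300))])[...,::-1])
E
```

```text
(array([ 0.4451958 , -0.22139235]), 281)
t 43.5 pos [ 0.4456 -0.2213  0.0046] F [-0.8  0.1  0.1] w 0.0857
t 44.1 pos [ 0.4456 -0.2213  0.0052] F [-1.4  1.5  9.8] w 0.0616
t 45.5 pos [ 0.4439 -0.2205  0.2185] F [ 0.3  0.5 -1.8] w 0.0616
```

View pics/c.png

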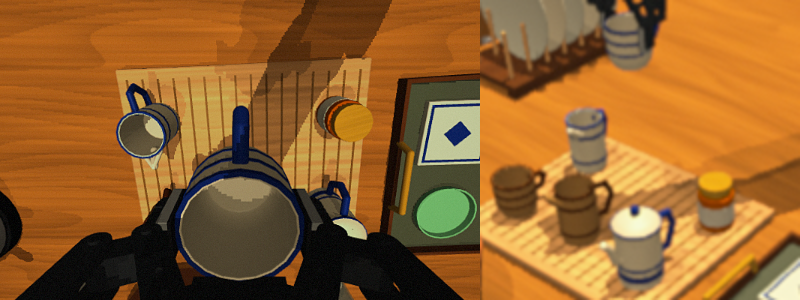

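```bash
python3 - <<'E'
from act import *
S=(.5845,.3005)
hover(S,0)
place(S,.022,.011)
f=viewer.grab_frame("wrist")
cv2.imwrite("pics/c2.png",f["img"][...,::-1])
print(ring(f,masks(f)["blue"],S,.071,.0305,.0015),ring(f,masks(f)["blue"],S,.011,.04,.0015))
E
```

```text
t 47.5 pos [0.5853 0.2986 0.22  ] F [-0.4  0.8 -1.5] w 0.0615
contact step 3 dF 7.111366775024699
t 50.7 pos [ 0.5846  0.3006 -0.0017] F [-2.6 -1.2  6. ] w 0.0616
t 51.3 pos [ 0.5845  0.3005 -0.0023] F [ 0.1 -0.4  0.7] w 0.0854
(array([0.58389681, 0.30192085]), 642) (array([0.58785086, 0.30106808]), 520)
```

View pics/c2.png

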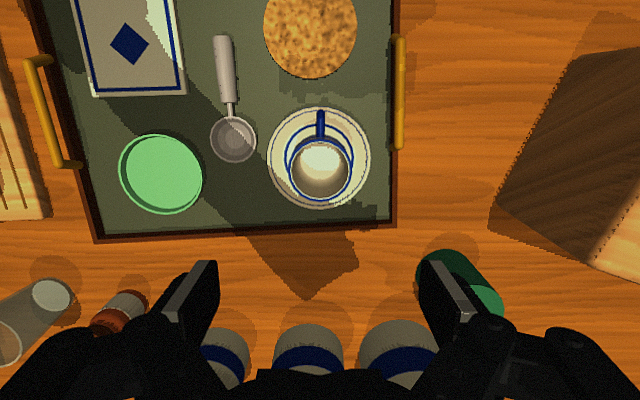

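```bash
python3 - <<'E'
from act import *
y=np.radians(15.8)
pick((.445,-.3345),y,.040)
w=ctrl.observe()["width"]
if .05<w<.063:
    S=(.4505,.2915)
    hover(S,0); place(S,.040,.012); st()
f=viewer.grab_frame("wrist");cv2.imwrite("pics/j.png",f["img"][...,::-1]);np.save("wj.npy",f,allow_pickle=True)
m=masks(f);print(ring(f,m["blue"],S,.097,.028,.0015))
E
```

```text
t 56.7 pos [ 0.4455 -0.3349  0.0226] F [-0.8 -0.2  0.8] w 0.0854
t 57.3 pos [ 0.4456 -0.3349  0.023 ] F [-0.7  0.4  6.2] w 0.0569
t 58.6 pos [ 0.4439 -0.3337  0.2182] F [-0.5  0.2 -2.4] w 0.0565
t 60.9 pos [0.4511 0.2904 0.2198] F [-0.1  0.3 -2.1] w 0.0569
contact step 3 dF 7.348879369438423
t 63.9 pos [0.4507 0.2916 0.0171] F [-0.9 -1.4  5.1] w 0.0568
t 64.6 pos [0.4505 0.2915 0.0167] F [ 0.4  0.6 -0. ] w 0.0851
t 66.1 pos [0.4501 0.291  0.2194] F [-0.6 -1.  -1. ] w 0.0857
(array([0.45044894, 0.29247212]), 587)
```

View pics/j.png

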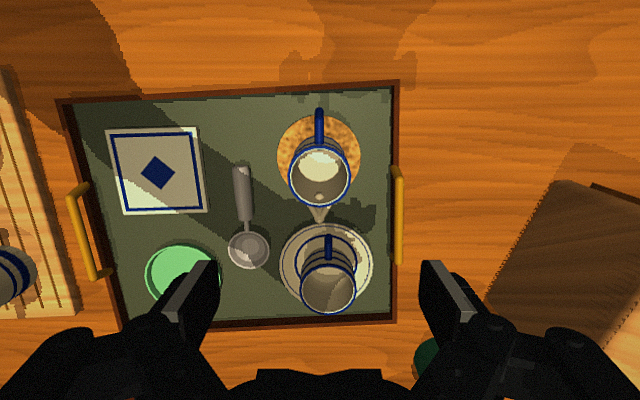

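```bash
python3 - <<'E'
from act import *
f=np.load("wj.npy",allow_pickle=True).item();b=blob(f,masks(f)["blue"],proj(f,[(.465,.109,.016)])[0],14);v,u=np.nonzero(b);print("tile",cast(f,[(u.mean(),v.mean())],.016)[0])
pick((.4333,-.0797),0,.016)
w=ctrl.observe()["width"]
if .047<w<.056:
    S=(.601,.122)
    hover(S,0); place(S,.016,.011); st()
f=viewer.grab_frame("wrist");cv2.imwrite("pics/hn.png",f["img"][...,::-1]);np.save("wh.npy",f,allow_pickle=True)
m=masks(f);print("jar",circ(f,blob(f,m["orange"],proj(f,[(*S,.084)])[0],30),.084),"dish",circ(f,blob(f,m["green"]|m["orange"],proj(f,[(*S,.02)])[0],70),.02))
E
```

```text
tile [0.46577514 0.10865471 0.016     ]
t 69.1 pos [ 0.4339 -0.0797 -0.0014] F [-0.4 -0.1  0.7] w 0.0855
t 69.7 pos [ 0.4337 -0.08   -0.0013] F [-1.2 -0.   8.9] w 0.0512
t 71.1 pos [ 0.4321 -0.0796  0.2186] F [ 0.4 -0.2 -2.5] w 0.0504
t 72.2 pos [0.6003 0.1198 0.2191] F [-0.6 -0.1 -2.5] w 0.0509
contact step 3 dF 2.799566169238239
t 75.3 pos [ 0.6011  0.122  -0.0081] F [-1.3  0.7  0.6] w 0.0508
t 76.1 pos [ 0.601   0.122  -0.0083] F [ 0.2  0.  -0.1] w 0.0854
t 77.6 pos [0.5999 0.1215 0.2182] F [-0.4 -0.4 -0.8] w 0.0853
jar (array([0.59852045, 0.12329734]), np.float64(0.02481161471517962)) dish (array([0.6019266 , 0.12239033]), np.float64(0.04689204037473104))
```

View pics/hn.png

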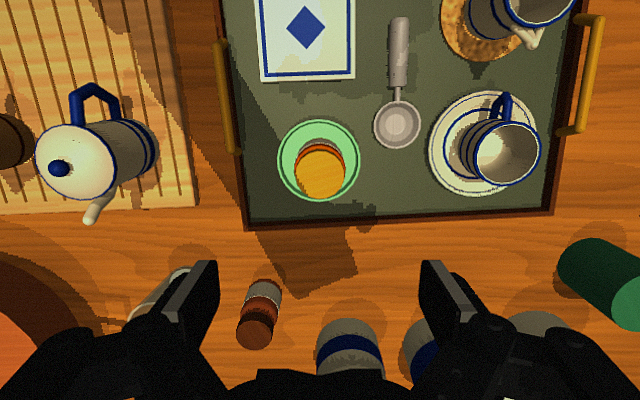

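```bash
python3 - <<'E'
from act import *
y=np.radians(-4.4)
pick((.583,-.0838),y,.050)
w=ctrl.observe()["width"]
if .055<w<.068:
    S=(.4655,.1088)
    hover(S,0); place(S,.050,.016); st()
f=viewer.grab_frame("wrist");cv2.imwrite("pics/p.png",f["img"][...,::-1])
b=blob(f,masks(f)["blue"],proj(f,[(.4655,.1088,.128)])[0],20);v,u=np.nonzero(b);print("knob",cast(f,[(u.mean(),v.mean())],.128)[0])
E
```

```text
t 79.9 pos [ 0.5836 -0.0838  0.0326] F [-0.7  0.2 -1.1] w 0.0857
t 80.5 pos [ 0.5838 -0.0842  0.0331] F [-1.5 -1.   5.9] w 0.0608
t 81.8 pos [ 0.5816 -0.0839  0.2181] F [ 0.2 -0.3 -3.7] w 0.0608
t 82.7 pos [0.4659 0.1076 0.2194] F [ 0.7 -0.2 -2.7] w 0.0604
contact step 3 dF 7.794994540288918
t 85.7 pos [0.4656 0.1088 0.031 ] F [-2.4 -1.3  5.2] w 0.0606
t 86.4 pos [0.4655 0.1088 0.0307] F [-0.1  0.8  0.7] w 0.0859
t 87.8 pos [0.4651 0.1086 0.2196] F [-0.8  0.1 -0.7] w 0.0860
knob [0.46668939 0.1099882  0.128     ]
```

View pics/p.png

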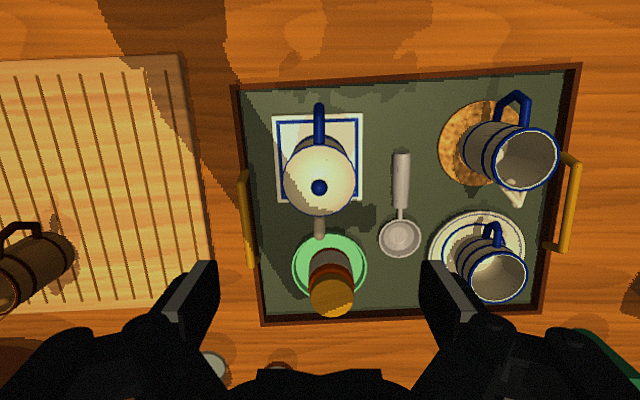

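```bash
python3 - <<'E'
from act import *
ctrl.move_to([.45,-.02,.3],down(np.pi/2))
g=viewer.grab_frame("scene")["img"];cv2.imwrite("pics/fin.png",cv2.resize(g[110:340,160:500],(800,541))[...,::-1]);st()
E
```

```text
t 88.6 pos [ 0.4494 -0.0188  0.2987] F [-1.   1.2  0.4] w 0.0856
```

View pics/fin.png

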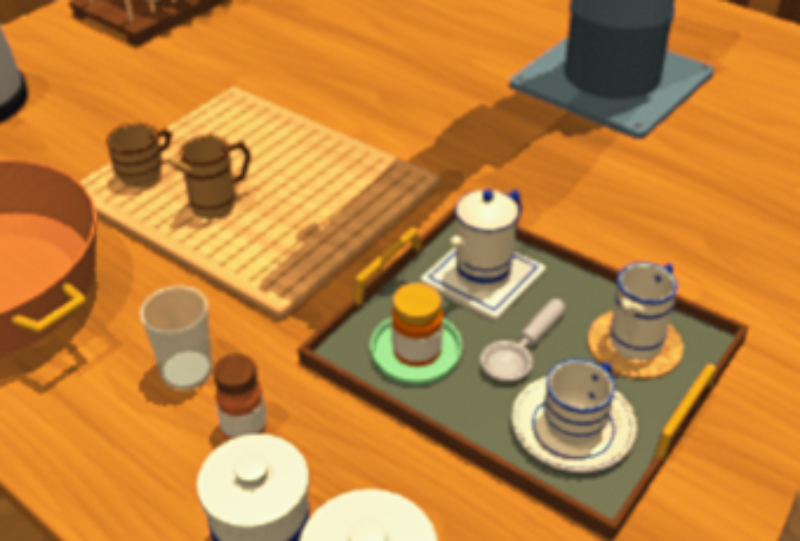

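The final scene picture shows the pot at (487,235), the jar at (415,325), the jug at (643,310) and the cup at (578,398). All stand upright in the middle of their places, and the brown cup and jug have not moved.

```bash
python3 -c "
from bench import ctrl
ctrl.close_job()"
```

```text
the job is handed in; nothing more can be done
```

The tray is laid and the job was handed in at about 89 s of the 120 s allowed. I placed the cup, jug, honey jar and pot in that order. Each was lowered in 0.6 mm steps until the wrist force showed contact, 3–8 N above the carrying level, and only then released.

**Last checks:** after each placing, a wrist picture gave these distances from the place's centre:

| Thing | Offset from centre |
|---|---|
| Cup on saucer | about 1.5 mm; 4 mm against a ring refit from the same picture |
| Jug on mat | about 1 mm |
| Honey jar in dish | about 3.5 mm |
| Pot on tile | about 1.5 mm |

In the final scene picture all four stand upright. I saw no change in the brown cup and jug, though I did not measure their positions.

**What went wrong or disagreed:**
- **First grasp:** my first grasp at the cup missed and pushed it about 11 mm along the board. The fingertips sat about 36 mm higher than the stated tool point. I measured this by touching the bare counter (about 17 N) and corrected every later height by it. I then found the cup's new position and picked it up.
- **Tray fits:** the outline fits for the mat and saucer in the top picture were poor. I used the wrist-camera fit for the mat and the blue-ring fit for the saucer.

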